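# Funnel in the jar, then the fullest bottle by heft

## Task

Take the funnel out of its wooden drying stand, set it upright and fully home in the neck of the stoneware jar and let go of it. Then find the fullest of the three identical white bottles by hefting them, and finish while still holding that one up in the gripper, upright and still, centred over the funnel and clear above its rim, with the other two left standing on the table. Do not tip a bottle or the jar over or shove the jar, and leave everything else on the table where it is.

Things in the scene. Friction and masses are not known exactly. Their poses are not given: they have to be found in the camera images.
- bottle_1: One of three look-alike closed white plastic bottles, upright on the table: body 54 mm across up to 77 mm height, fixed cap 47 mm across from 83 to 103 mm, 104 mm tall. Origin: centre of underside, z up. The fullest of the three weighs about 380 to 480 g, the others 120 to 200 g each; which is the fullest is not told. Grasp the cap or body from above.
- bottle_2: One of three look-alike closed white plastic bottles, upright on the table: body 54 mm across up to 77 mm height, fixed cap 47 mm across from 83 to 103 mm, 104 mm tall. Origin: centre of underside, z up. The fullest of the three weighs about 380 to 480 g, the others 120 to 200 g each; which is the fullest is not told. Grasp the cap or body from above.
- bottle_3: One of three look-alike closed white plastic bottles, upright on the table: body 54 mm across up to 77 mm height, fixed cap 47 mm across from 83 to 103 mm, 104 mm tall. Origin: centre of underside, z up. The fullest of the three weighs about 380 to 480 g, the others 120 to 200 g each; which is the fullest is not told. Grasp the cap or body from above.
- funnel: Grey plastic funnel, 82 mm tall, 50 g. Origin at the spout's lower tip, z up its axis. Spout tapers from 12 mm across at the tip to 18 mm at 40 mm; cone widens to 56 mm at 62 mm; upright round band 56 mm across from 62 to 82 mm (grasp here). Starts in the stand's hole, tip 17 mm up. Home in the jar its cone rests on the mouth, tip about 48 mm above the jar's underside.
- funnel_rim (a point): Centre of the funnel's top rim, on its axis 82 mm above the spout's tip; about 130 mm above the table once the funnel is home in the jar.
- jar: White stoneware jar, hollow, 90 mm tall, 600 g, loose on the table: body 72 mm in diameter up to 42 mm, shoulder up to 62 mm, then a straight neck 30 mm in outer diameter with a 22 mm bore. Origin at the centre of its underside, z up.
- jar_mouth (a point): Centre of the mouth of the jar's neck, 90 mm above its underside.
- stand: Fixed wooden drying stand 90 x 80 x 60 mm: a 12 mm board on two cheeks, with one 24 mm through hole in the middle in which the funnel hangs. Origin at the centre of its underside, z up.
- dropper: Slim white dropper bottle, 25 mm across, 87 mm tall; bystander. Origin at the centre of its underside.
- tile_4: Small loose wood-look tile lying flat among the bottles, 72 x 32 x 6 mm; bystander. Origin at the centre of its underside.

How it is judged (in metres and radians):
On the way:
1. the funnel stands home in the jar's neck, let go (z of funnel in the frame of jar below 0.054 m and horizontal distance between funnel and jar_mouth below 0.008 m and angle between funnel's own z axis and vertical below 0.15 rad and angle between jar's own z axis and vertical below 0.08 rad and contact force between funnel and the fingers below 0.1 N), for 0.3 s.
At the end, for the whole second after the job is handed in: Funnel home (tip <54 mm over jar base, <8 mm off axis, <0.15 rad), free of fingers; jar upright; fullest bottle held still, <0.25 rad off upright, base >10 mm above the rim, <30 mm off centre, touching only the gripper; other two (each under 2.8 N) upright on the table, free (all of step 1 and ((horizontal distance between bottle_1 and funnel_rim below 0.03 m and z of bottle_1 in the frame of funnel_rim above 0.01 m and angle between bottle_1's own z axis and vertical below 0.25 rad and contact force between bottle_1 and the fingers above 1 N and linear speed of bottle_1 below 0.03 m/s and contact force between bottle_1 and funnel below 0.05 N and contact force between bottle_1 and jar below 0.05 N and height (world z) of each of bottle_2, bottle_3 below 0.006 m and angle between each of bottle_2, bottle_3's own z axis and vertical below 0.1 rad and linear speed of each of bottle_2, bottle_3 below 0.02 m/s and contact force between each of bottle_2, bottle_3 and the fingers below 0.1 N and contact force between each of bottle_2, bottle_3 and bottle_1 below 0.05 N and contact force between each of bottle_2, bottle_3 and anything else below 2.8 N) or (horizontal distance between bottle_2 and funnel_rim below 0.03 m and z of bottle_2 in the frame of funnel_rim above 0.01 m and angle between bottle_2's own z axis and vertical below 0.25 rad and contact force between bottle_2 and the fingers above 1 N and linear speed of bottle_2 below 0.03 m/s and contact force between bottle_2 and funnel below 0.05 N and contact force between bottle_2 and jar below 0.05 N and height (world z) of each of bottle_1, bottle_3 below 0.006 m and angle between each of bottle_1, bottle_3's own z axis and vertical below 0.1 rad and linear speed of each of bottle_1, bottle_3 below 0.02 m/s and contact force between each of bottle_1, bottle_3 and the fingers below 0.1 N and contact force between each of bottle_1, bottle_3 and bottle_2 below 0.05 N and contact force between each of bottle_1, bottle_3 and anything else below 2.8 N) or (horizontal distance between bottle_3 and funnel_rim below 0.03 m and z of bottle_3 in the frame of funnel_rim above 0.01 m and angle between bottle_3's own z axis and vertical below 0.25 rad and contact force between bottle_3 and the fingers above 1 N and linear speed of bottle_3 below 0.03 m/s and contact force between bottle_3 and funnel below 0.05 N and contact force between bottle_3 and jar below 0.05 N and height (world z) of each of bottle_1, bottle_2 below 0.006 m and angle between each of bottle_1, bottle_2's own z axis and vertical below 0.1 rad and linear speed of each of bottle_1, bottle_2 below 0.02 m/s and contact force between each of bottle_1, bottle_2 and the fingers below 0.1 N and contact force between each of bottle_1, bottle_2 and bottle_3 below 0.05 N and contact force between each of bottle_1, bottle_2 and anything else below 2.8 N))); the arm keeps its last pose, push and grip.
It fails at once if a bottle or the jar is tipped over (0.6 rad) (angle between any of bottle_1, bottle_2, bottle_3, jar's own z axis and vertical above 0.6 rad).
It fails at once if the jar is shoved more than 30 mm (distance of jar from where it was at the start of the episode above 0.03 m).
It fails at once if the dropper bottle or the loose tile is moved more than 30 mm (distance of any of dropper, tile_4 from where it was at the start of the episode above 0.03 m).
It also fails if it takes over 72 s, if anything falls off the work surface, if the arm or the gripper's body presses on something with over 40 N, if the wrist force passes 120 N, or if a joint passes its speed limit or range.

## Robot

A 7-joint arm with a two-finger parallel gripper is mounted at the origin on the work surface; the furniture and walls round the work are solid. World frame = base frame: x ahead of the robot, y to its left, z up, the work surface at z = 0. Lengths are in m, angles in degrees, forces in N, time in s.
With the tool pointing down it reaches from about 0.4 to 0.875 m from the base axis. Payload 6.5 kg.
Tool frame: the origin (TCP) lies midway between the tips of the shut fingers; the grasp point (between the pads) lies 19 mm behind it; z points along the fingers, y is the line along which they close (so a half turn about z gives the same grasp; the last joint's range is limited). The gripper opens to 85 mm and grips with 20 to 120 N. Pads are 22 mm wide; open, the fingers measure 114 mm over their backs; the gripper's body (76 mm by 85 mm) begins 54 mm behind the grasp point. The pads swing forward as they close: fully open they stand 13 mm farther back than shut.
Start: joints at [-72.032, 30.733, -0.252, 88.115, 0.149, 61.152, -4.079], TCP at [0.241, 0.604, 0.231] pointing down, gripper open.
Joint ranges: [-154.64, 154.64], [-21.42, 123.67], [-72.66, 72.17], [13.99, 137.28], [-74.86, 254.86], [10.95, 109.41], [-158.01, 158.01]. Speed limits (degrees/s): [136.94, 136.94, 180, 180, 180, 180, 180].

## Interface

Orientations are given as [roll, pitch, yaw] about the fixed x, y, z axes, in that order (R = Rz(yaw) Ry(pitch) Rx(roll)).
In Python, from workcell import ctrl gives the robot as it stands.
- The arm moves only by the shell command python3 drive.py 'ROWS' [FORCE]. ROWS is a JSON list that holds a single list of rows (three levels of brackets), with 1 to 12 rows, each of 7 numbers: the opening from 0.0 (shut) to 1.0 (fully open), then dx, dy, dz in cm, then a rotation vector rx, ry, rz in degrees; each row shifts and turns the commanded pose from where the row before left it, along the tool's axes as they then stand; what a row does not reach is not made up. A row lasts 1/12 s, in which the tool goes at most 0.0417 m and 7.16 degrees, less where a joint would pass 70% of its speed; a pose out of reach is approached as far as the arm can. The fingers move at their own pace and stop on an object; FORCE is the grip in N (left out, the last holds). Time passes only in rows, so rows that do not move let the fingers close. It prints the time, the measured TCP pose, the force, the opening and the grip force at its end. Input that does not fit is refused with a message, and nothing moves.
- ctrl.state(): the state, without advancing time (a new reading comes with each control period).
- ctrl.camera(name): name is "scene" or "top" or "wrist"; returns the picture (384x512x3 uint8, blue, green, red); there is no depth.
- ctrl.get_calibration(name): a dict with "intrinsics" (3x3 intrinsics, pixels), "k1" (the pictures are not rectified: a ray, as slopes to the right and down, at radius r is drawn at 1 + k1 r^2 times it, then the intrinsics apply), "rvec" (rotation vector, rad) and "tvec" (3), from world to camera coordinates, as OpenCV has them. Camera axes: x right, y down, z forward; pixel columns grow to the right and rows downward; lengths in m; the calibration is good to about 2 mm. A picture is of the moment at which its call begins: read the wrist's pose just before it. get_calibration takes no time and is no camera call; for the wrist camera it gives the pose at the moment of the call.
- ctrl.hand_in(): hands the job in; it is judged then, once.
The state is a dict: "time_s": time; "joints": joint angles; "joint_velocities": joint speeds; "effort": joint torques, N m; "ee_pos": TCP position; "tool_rot": TCP orientation; "wrist_force": force on the tool from outside, world axes, zero at the start; "ft_torque": the same for the moment, N m; "opening": opening from 0.0 (shut) to 1.0 (fully open); "grasp_force": force on a finger pad.
Only numpy, scipy, OpenCV 4.12 (cv2) and the standard library are available. Lean on these libraries where they do the work, as an engineer would, in place of code of your own. Each camera call takes 0.05 s, during which the arm holds its last target. There are 200 camera calls.

## Working session

There is one attempt and no reset: what is moved stays moved. The work goes in short steps, Python scripts to look and compute and a shell command to move; the robot and the scene stay as the last step left them, time stands still between calls to the robot, and variables do not carry over. Pictures are saved under pics/ and viewed, at most 10 in all, crops included, and the job is handed in when it is done.

```bash
mkdir -p pics; ls; python3 - <<'E'
from workcell import ctrl
import cv2,numpy as np
s=ctrl.state();print(s)
for n in("scene","top"):
    cv2.imwrite(f"pics/{n}0.png",ctrl.camera(n))
    c=ctrl.get_calibration(n);R=cv2.Rodrigues(np.array(c["rvec"],float))[0]
    print(n,c,-R.T@np.array(c["tvec"]).ravel())
a=cv2.imread("pics/scene0.png");b=cv2.imread("pics/top0.png")
E
```

```text
drive.py
pics
workcell.py
{'time_s': 0.0, 'joints': array([-72.03220204,  30.77976627,  -0.25391919,  88.17147942,
         0.14734628,  61.14956441,  -4.07778212]), 'joint_velocities': array([ 0.01321519, -0.00027943, -0.0478034 , -0.02947865, -0.03458688,
       -0.05355975,  0.09090517]), 'effort': array([-6.02078926e-04, -5.83402240e+01,  1.04846522e+00, -2.59096920e+01,
        1.23824205e-02,  9.57527664e-03,  1.29703864e-05]), 'ee_pos': array([0.24075518, 0.60308946, 0.23038215]), 'tool_rot': array([-1.79899702e+02,  6.14074296e-03,  1.58243903e+02]), 'wrist_force': array([ 0.25717214, -0.55543892, -0.4122326 ]), 'ft_torque': array([ 0.06511773,  0.01114922, -0.05677068]), 'grasp_force': 0.0, 'opening': 0.9977577800441269}
scene {'intrinsics': array([[392.75358771,   0.        , 251.94013603],
       [  0.        , 392.75358771, 188.0331169 ],
       [  0.        ,   0.        ,   1.        ]]), 'k1': -0.06780757490766033, 'rvec': array([ 2.16240328, -0.81199074,  0.38310268]), 'tvec': array([-0.35571333,  0.27453626,  0.95829322])} [-0.10020795 -0.64259959  0.83501626]
top {'intrinsics': array([[376.32097171,   0.        , 250.97645579],
       [  0.        , 376.32097171, 191.0113408 ],
       [  0.        ,   0.        ,   1.        ]]), 'k1': -0.04804038461435276, 'rvec': array([ 2.21388684, -2.19544318,  0.09255468]), 'tvec': array([-0.02237819,  0.48897121,  1.1021533 ])} [0.42457652 0.0106533  1.12869696]
```

View pics/scene0.png

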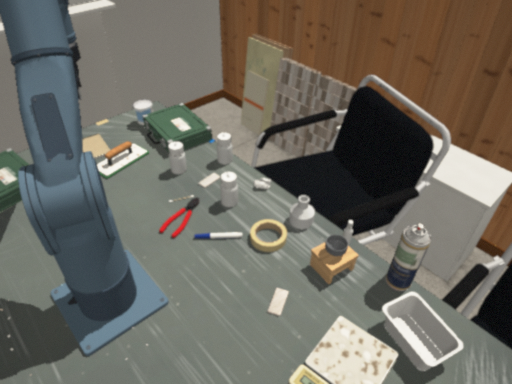

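View pics/top0.png

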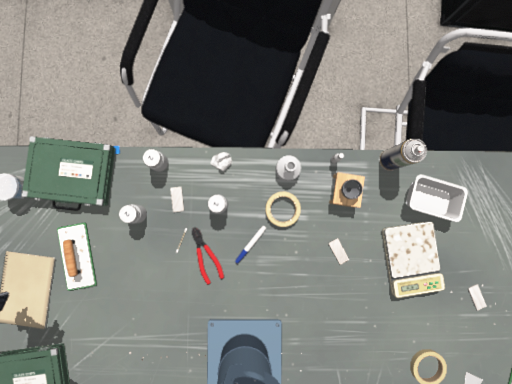

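The top view shows bottles at about (153,158), (130,214) and (217,203). The jar is at (288,168), the funnel in its stand at (350,189), the dropper at (338,157) and the tile at (177,199). In the scene view the bottle caps are at (223,137), (176,147) and (229,177), the jar mouth at (304,200) and the funnel at (336,244). Next come coarse positions by triangulation.

```bash
cat > h.py <<'E'
import numpy as np,cv2
from scipy.spatial.transform import Rotation as Ro
from workcell import ctrl
def ray(c,p):
    K=c["intrinsics"];d=np.array([(p[0]-K[0,2])/K[0,0],(p[1]-K[1,2])/K[1,1]]);x=d.copy()
    for _ in range(20): x=d/(1+c["k1"]*(x@x))
    R=cv2.Rodrigues(np.array(c["rvec"],float))[0];o=-R.T@np.array(c["tvec"],float).ravel()
    v=R.T@np.array([*x,1]);return o,v/np.linalg.norm(v)
def plane(c,p,z): o,v=ray(c,p);return o+v*(z-o[2])/v[2]
def proj(c,X):
    R=cv2.Rodrigues(np.array(c["rvec"],float))[0];q=R@np.asarray(X)+np.array(c["tvec"]).ravel()
    x=q[:2]/q[2];x=x*(1+c["k1"]*(x@x));K=c["intrinsics"];return x*[K[0,0],K[1,1]]+K[:2,2]
def tri(obs):
    A=np.zeros((3,3));b=np.zeros(3);rs=[ray(c,p) for c,p in obs]
    for o,v in rs: M=np.eye(3)-np.outer(v,v);A+=M;b+=M@o
    X=np.linalg.solve(A,b);return X,max(np.linalg.norm(np.cross(X-o,v)) for o,v in rs)
def delta(P,yaw):
    "translation in tool axes and rotvec to tool-down pose at P with yaw"
    s=ctrl.state();R=Ro.from_euler('xyz',s["tool_rot"],degrees=True)
    G=Ro.from_euler('xyz',[180,0,yaw],degrees=True)
    return R.inv().apply(np.array(P)-s["ee_pos"]).round(4),(R.inv()*G).as_rotvec(degrees=True).round(2)
E
python3 - <<'E'
from h import *
s=ctrl.get_calibration("scene");t=ctrl.get_calibration("top")
for n,a,b in [("bA",(153,154),(223,135)),("bB",(128,212),(176,145)),("bC",(216,202),(229,176)),("jar",(289,162),(304,199)),("fun",(350,188),(337,241)),("drop",(339,155),(350,223))]:
    X,e=tri([(t,a),(s,b)]);print(n,X.round(3),e.round(4),np.hypot(*X[:2]).round(3))
print(plane(t,(177,199),.006),[plane(t,p,.06) for p in((336,174),(364,175),(360,208),(334,206))])
w=ctrl.get_calibration("wrist");R=cv2.Rodrigues(np.array(w["rvec"]))[0];o=-R.T@w["tvec"];st=ctrl.state()
T=Ro.from_euler('xyz',st["tool_rot"],degrees=True)
print(w["intrinsics"],w["k1"],"cam in tool",T.inv().apply(o-st["ee_pos"]),T.inv().apply(R[2]),T.inv().apply(R[0]))
E
```

```text
bA [0.577 0.256 0.108] 0.0067 0.631
bB [0.423 0.318 0.104] 0.0014 0.529
bC [0.453 0.079 0.103] 0.0005 0.46
jar [ 0.567 -0.122  0.082] 0.0016 0.58
fun [ 0.497 -0.293  0.098] 0.0021 0.576
drop [ 0.591 -0.266  0.079] 0.0006 0.648
[0.46380559 0.20152437 0.006     ] [array([ 0.53776586, -0.2614738 ,  0.06      ]), array([ 0.5358043 , -0.34331944,  0.06      ]), array([ 0.44048569, -0.33069309,  0.06      ]), array([ 0.4456916 , -0.25516949,  0.06      ])]
[[341.15054131   0.         254.47690527]
 [  0.         341.15054131 189.39140549]
 [  0.           0.           1.        ]] 0.019478322541430212 cam in tool [ 0.07397425  0.00078254 -0.14333688] [-2.90764229e-01  7.80484275e-04  9.56794416e-01] [-1.41141226e-04  9.99999621e-01 -8.58619978e-04]
```

```bash
python3 -c "
from h import *
print(delta((.46,.33,.28),125))"
```

```text
(array([-0.3049, -0.1725, -0.0492]), array([-8.000e-02,  3.000e-02,  3.324e+01]))
```

Units first: shifts go in cm. So -0.034 m is -3.4, -0.019 m is -1.9.

```bash
python3 drive.py '[[[1,-3.4,-1.9,-0.55,0,0,0],[1,-3.4,-1.9,-0.55,0,0,0],[1,-3.4,-1.9,-0.55,0,0,0],[1,-3.4,-1.9,-0.55,0,0,0],[1,-3.4,-1.9,-0.55,0,0,0],[1,-3.4,-1.9,-0.55,0,0,0],[1,-3.4,-1.9,-0.55,0,0,0],[1,-3.4,-1.9,-0.55,0,0,0],[1,-3.4,-1.9,-0.55,0,0,0],[1,0,0,0,0,0,6.6],[1,0,0,0,0,0,6.6],[1,0,0,0,0,0,6.6]]]'
python3 drive.py '[[[1,0,0,0,0,0,6.7],[1,0,0,0,0,0,6.7],[1,0,0,0,0,0,0],[1,0,0,0,0,0,0]]]'
cat > snap.py <<'E'
import sys,pickle
from h import *
n=sys.argv[1];s=ctrl.state();c=ctrl.get_calibration("wrist");im=ctrl.camera("wrist")
cv2.imwrite(f"pics/{n}.png",im);pickle.dump(c,open(f"pics/{n}.pkl","wb"));print(n,s["ee_pos"].round(4),s["tool_rot"].round(2),s["joints"].round(1),s["time_s"])
E
python3 snap.py w1
```

```text
time_s: 1.1
ee_pos: [0.4623, 0.3303, 0.2806]
tool_rot: [-180.0, -0.0, 138.0]
wrist_force: [-0.2, 0.6, 0.6]
opening: 0.997
grasp_force: 0.0
time_s: 1.43
ee_pos: [0.4615, 0.3314, 0.2805]
tool_rot: [-180.0, 0.0, 125.3]
wrist_force: [-0.8, 0.5, -0.8]
opening: 0.997
grasp_force: 0.0
w1 [0.4615 0.3314 0.2805] [-1.7996e+02  1.0000e-02  1.2525e+02] [-49.2  19.9  11.5  98.3  -4.4  62.2  -1. ] 1.4333
```

View pics/w1.png

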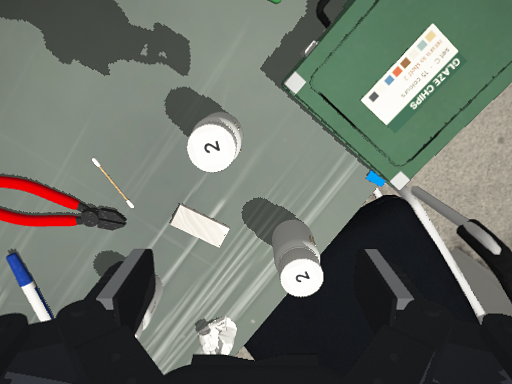

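The wrist view shows bottle B's cap at (213,147) and bottle A's at (301,278), with C partly behind the left finger. I'll take a second view near B and triangulate.

```bash
cat > caps.py <<'E'
import sys,pickle
from h import *
def caps(n,lo=205,amin=600):
    im=cv2.imread(f"pics/{n}.png");m=(im.min(2)>lo).astype(np.uint8)*255
    m=cv2.morphologyEx(m,cv2.MORPH_CLOSE,np.ones((9,9)))
    out=[]
    for c in cv2.findContours(m,cv2.RETR_EXTERNAL,cv2.CHAIN_APPROX_NONE)[0]:
        if cv2.contourArea(c)<amin: continue
        h=cv2.convexHull(c);(x,y),ax,a=cv2.fitEllipse(h)
        if cv2.contourArea(c)/cv2.contourArea(h)>.9 and min(ax)/max(ax)>.8: out.append((round(x,1),round(y,1),round(min(ax),1),round(max(ax),1)))
    return out,pickle.load(open(f"pics/{n}.pkl","rb"))
if __name__=="__main__":
    for n in sys.argv[1:]:
        o,c=caps(n)
        for e in o: print(n,e,plane(c,e[:2],.104).round(4))
E
python3 caps.py w1; python3 -c "
from h import *
print(delta((.423,.318,.2),125))"
```

```text
w1 (213.8, 146.3, 47.7, 55.0) [0.4194 0.3259 0.104 ]
(array([ 0.0113, -0.0392,  0.0806]), array([-0.03,  0.01,  0.26]))
```

In the tool's units: 0.04 m is 4, -0.02 m is -2.

```bash
python3 drive.py '[[[1,1,-1.8,4,0,0,0],[1,1,-2,4,0,0,0],[1,0,0,0,0,0,0],[1,0,0,0,0,0,0]]]' >/dev/null
python3 snap.py w2; sed -i 's/lo=205/lo=225/' caps.py; python3 caps.py w1 w2; python3 - <<'E'
from caps import *
a,ca=caps("w1");b,cb=caps("w2")
for p in a:
  for q in b: print(p[:2],q[:2],tri([(ca,p[:2]),(cb,q[:2])]))
E
```

```text
w2 [0.4204 0.3253 0.2055] [-1.7969e+02  2.0000e-02  1.2525e+02] [-50.8  21.3  10.3 107.8  -4.7  51.6  -3. ] 1.8167
w1 (213.3, 146.5, 47.4, 53.9) [0.4192 0.3255 0.104 ]
w2 (352.1, 343.3, 38.8, 46.7) [0.5692 0.261  0.104 ]
w2 (251.2, 187.8, 58.6, 64.5) [0.4178 0.3252 0.104 ]
(213.3, 146.5) (352.1, 343.3) (array([0.41826191, 0.36384204, 0.29856234]), np.float64(0.002652307398705303))
(213.3, 146.5) (251.2, 187.8) (array([0.41908389, 0.32363887, 0.09667226]), np.float64(0.0003176740733365074))
```

In the tool's units: 0.03 m is 3, -0.0014 m is -0.14.

```bash
python3 drive.py '[[[1,0,-0.14,3.5,0,0,0],[1,0,0,3.5,0,0,0],[1,0,0,3.5,0,0,0],[1,0,0,3,0,0,0],[1,0,0,2.6,0,0,0],[1,0,0,0,0,0,0],[1,0,0,0,0,0,0]]]' 
python3 drive.py '[[[0,0,0,0,0,0,0],[0,0,0,0,0,0,0],[0,0,0,0,0,0,0],[0,0,0,0,0,0,0],[0,0,0,0,0,0,0],[0,0,0,0,0,0,0],[0,0,0,0,0,0,0],[0,0,0,0,0,0,0]]]' 50
```

```text
time_s: 2.45
ee_pos: [0.4227, 0.326, 0.0468]
tool_rot: [180.0, 0.0, 125.1]
wrist_force: [-0.0, -0.3, 0.2]
opening: 1.002
grasp_force: 0.0
time_s: 3.12
ee_pos: [0.4226, 0.3264, 0.0486]
tool_rot: [179.8, -0.0, 125.0]
wrist_force: [-1.8, -0.7, 8.8]
opening: 0.622
grasp_force: 51.1
```

In the tool's units: -0.015 m is -1.5, -0.01 m is -1.

```bash
python3 drive.py '[[[0,0,0,-1,0,0,0],[0,0,0,-1.5,0,0,0],[0,0,0,-1,0,0,0],[0,0,0,0,0,0,0],[0,0,0,0,0,0,0],[0,0,0,0,0,0,0],[0,0,0,0,0,0,0],[0,0,0,0,0,0,0]]]' 
python3 drive.py '[[[0,0,0,0,0,0,0],[0,0,0,0,0,0,0]]]';python3 drive.py '[[[0,0,0,0,0,0,0],[0,0,0,0,0,0,0]]]'
```

```text
time_s: 3.78
ee_pos: [0.4212, 0.3253, 0.0808]
tool_rot: [-179.9, 0.0, 125.0]
wrist_force: [0.5, 0.3, -1.7]
opening: 0.617
grasp_force: 52.8
time_s: 3.95
ee_pos: [0.4214, 0.3255, 0.081]
tool_rot: [-180.0, 0.0, 125.0]
wrist_force: [0.1, 0.2, -1.8]
opening: 0.621
grasp_force: 52.8
time_s: 4.12
ee_pos: [0.4215, 0.3256, 0.0813]
tool_rot: [-180.0, 0.0, 125.0]
wrist_force: [0.0, -0.6, -1.4]
opening: 0.62
grasp_force: 52.8
```

In the tool's units: 0.012 m is 1.2, 0.006 m is 0.6.

```bash
python3 drive.py '[[[0,0,0,1.2,0,0,0],[0,0,0,1.2,0,0,0],[0,0,0,0.6,0,0,0],[0,0,0,0.3,0,0,0],[0,0,0,0,0,0,0],[0,0,0,0,0,0,0]]]'
python3 drive.py '[[[1,0,0,0,0,0,0],[1,0,0,0,0,0,0],[1,0,0,0,0,0,0],[1,0,0,0,0,0,0],[1,0,0,-2,0,0,0],[1,0,0,-4,0,0,0],[1,0,0,-4,0,0,0],[1,0,0,-4,0,0,0],[1,0,0,-4,0,0,0],[1,0,0,0,0,0,0]]]'; python3 snap.py w3; python3 caps.py w3; python3 -c "
from h import *
print(delta((.52,.26,.26),120),delta((.572,.259,.21),112))"
```

```text
time_s: 4.62
ee_pos: [0.4203, 0.3247, 0.0483]
tool_rot: [-179.8, -0.0, 125.0]
wrist_force: [-5.4, -3.3, 12.9]
opening: 0.616
grasp_force: 54.7
time_s: 5.45
ee_pos: [0.4253, 0.3284, 0.236]
tool_rot: [179.3, -0.1, 125.0]
wrist_force: [0.2, 0.6, 0.0]
opening: 1.001
grasp_force: 0.0
w3 [0.4253 0.3284 0.236 ] [ 1.7926e+02 -1.1000e-01  1.2501e+02] [-51.4  19.1  11.  106.2  -4.5  54.4  -3.4] 5.45
w3 (338.4, 319.4, 39.0, 46.9) [0.5724 0.2624 0.104 ]
w3 (246.6, 178.1, 52.1, 57.2) [0.4215 0.327  0.104 ]
(array([-0.1104,  0.0402, -0.0271]), array([ 0.5 , -0.1 ,  5.03])) (array([-0.1411,  0.0817,  0.0232]), array([ 0.49, -0.14, 13.03]))
```

In the tool's units: -0.035 m is -3.5, -0.033 m is -3.3.

```bash
python3 drive.py '[[[1,-3.5,2.1,0.5,0,0,0],[1,-3.5,2.1,0.6,0,0,0],[1,-3.5,2,0.6,0,0,0],[1,-3.3,2,0.6,0,0,0],[1,0,0,0,0,0,0],[1,0,0,0,0,0,0],[1,0,0,0,0,0,0]]]' >/dev/null; python3 snap.py w4; python3 caps.py w4; python3 - <<'E'
from caps import *
a,ca=caps("w3");b,cb=caps("w4")
for p in a:
  for q in b: print(p[:2],q[:2],tri([(ca,p[:2]),(cb,q[:2])]))
print(delta((.571,.262,.046),125))
E
```

```text
w4 [0.567  0.2598 0.204 ] [-1.7987e+02 -5.0000e-02  1.2504e+02] [-37.9  30.2  12.8  94.3  -7.7  56.5  12.6] 6.0833
w4 (262.8, 190.1, 57.8, 64.3) [0.5725 0.2638 0.104 ]
(338.4, 319.4) (262.8, 190.1) (array([0.57213523, 0.26337234, 0.10474984]), np.float64(0.0006953820063669558))
(246.6, 178.1) (262.8, 190.1) (array([-0.02473695,  1.00373572,  3.18831588]), np.float64(0.012405763673916369))
(array([-0.0015,  0.0047,  0.1585]), array([-0.09, -0.06,  0.12]))
```

```bash
python3 drive.py '[[[1,0,0.6,3.5,0,0,0],[1,0,0,3.5,0,0,0],[1,0,0,3.5,0,0,0],[1,0,0,3,0,0,0],[1,0,0,2.3,0,0,0],[1,0,0,0,0,0,0]]]' 
python3 drive.py '[[[0,0,0,0,0,0,0],[0,0,0,0,0,0,0],[0,0,0,0,0,0,0],[0,0,0,0,0,0,0],[0,0,0,0,0,0,0],[0,0,0,0,0,0,0],[0,0,0,0,0,0,0],[0,0,0,0,0,0,0]]]' 50
python3 drive.py '[[[0,0,0,-1,0,0,0],[0,0,0,-1.5,0,0,0],[0,0,0,-1,0,0,0],[0,0,0,0,0,0,0],[0,0,0,0,0,0,0],[0,0,0,0,0,0,0],[0,0,0,0,0,0,0],[0,0,0,0,0,0,0]]]' 
python3 drive.py '[[[0,0,0,0,0,0,0],[0,0,0,0,0,0,0]]]'
```

```text
time_s: 6.63
ee_pos: [0.5678, 0.2632, 0.0426]
tool_rot: [-179.5, -0.1, 125.2]
wrist_force: [-1.6, -0.1, -0.8]
opening: 1.0
grasp_force: 0.0
time_s: 7.3
ee_pos: [0.5734, 0.2638, 0.0497]
tool_rot: [179.9, -0.0, 125.1]
wrist_force: [-3.7, -1.8, 6.2]
opening: 0.621
grasp_force: 51.8
time_s: 7.97
ee_pos: [0.5723, 0.2629, 0.0816]
tool_rot: [-179.9, -0.0, 125.0]
wrist_force: [0.9, 0.0, -4.0]
opening: 0.616
grasp_force: 53.7
time_s: 8.13
ee_pos: [0.5727, 0.263, 0.082]
tool_rot: [-180.0, -0.0, 125.0]
wrist_force: [0.2, -0.4, -4.0]
opening: 0.619
grasp_force: 53.7
```

```bash
python3 drive.py '[[[0,0,0,1.2,0,0,0],[0,0,0,1.2,0,0,0],[0,0,0,0.6,0,0,0],[0,0,0,0.3,0,0,0],[0,0,0,0,0,0,0],[0,0,0,0,0,0,0],[1,0,0,0,0,0,0],[1,0,0,0,0,0,0],[1,0,0,0,0,0,0],[1,0,0,0,0,0,0]]]'
python3 drive.py '[[[1,0,0,-2,0,0,0],[1,0,0,-4,0,0,0],[1,0,0,-4,0,0,0],[1,0,0,-4,0,0,0],[1,0,0,-4,0,0,6.5],[1,0,0,-3,0,0,6.5],[1,0,0,0,0,0,6.5],[1,0,0,0,0,0,6.5],[1,0,0,0,0,0,6.5],[1,0,0,0,0,0,6.5]]]'; python3 snap.py w5; python3 caps.py w5;python3 -c "
from h import *
print(delta((.50,-.23,.25),60))"
```

```text
time_s: 8.97
ee_pos: [0.5732, 0.2633, 0.0493]
tool_rot: [180.0, 0.0, 125.0]
wrist_force: [-0.6, 0.0, -0.2]
opening: 1.002
grasp_force: 0.0
time_s: 9.8
ee_pos: [0.573, 0.2633, 0.2597]
tool_rot: [180.0, -0.0, 85.7]
wrist_force: [-0.1, 0.1, -0.2]
opening: 1.001
grasp_force: 0.0
w5 [0.573  0.2633 0.2597] [ 1.7997e+02 -3.0000e-02  8.5730e+01] [-44.7  28.4  22.8  90.7 -11.9  63.2 -23.3] 9.8
w5 (255.8, 170.7, 49.6, 57.1) [0.5748 0.2651 0.104 ]
(array([-0.4977, -0.0327,  0.0093]), array([ 1.000e-02, -2.000e-02,  2.537e+01]))
```

View pics/w5.png

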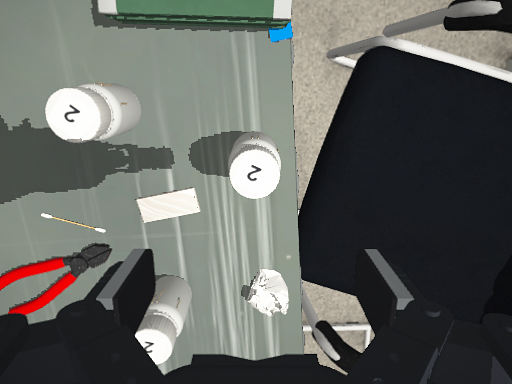

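Both bottles stand upright after hefting, A at (255,170) and B at (78,113). A weighed 4.0 N and B 1.6 N, so A is the fullest. Next is the funnel.

In the tool's units: -0.041 m is -4.1, -0.003 m is -0.3.

```bash
python3 drive.py '[[[1,-4.1,-0.3,0,0,0,0],[1,-4.1,-0.3,0,0,0,0],[1,-4.1,-0.3,0,0,0,0],[1,-4.1,-0.3,0,0,0,0],[1,-4.1,-0.3,0,0,0,0],[1,-4.1,-0.3,0,0,0,0],[1,-4.1,-0.3,0,0,0,0],[1,-4.1,-0.3,0,0,0,0],[1,-4.1,-0.3,0,0,0,0],[1,-4.1,-0.3,0,0,0,0],[1,-4.1,-0.3,0,0,0,0],[1,-4.1,0,0,0,0,0]]]'
python3 drive.py '[[[1,0,0,0,0,0,6.5],[1,0,0,0,0,0,6.5],[1,0,0,0,0,0,6.5],[1,0,0,0,0,0,6.5],[1,0,0,0,0,0,0],[1,0,0,0,0,0,0]]]'; python3 snap.py w6
```

```text
time_s: 10.85
ee_pos: [0.5051, -0.2274, 0.2596]
tool_rot: [180.0, -0.0, 86.2]
wrist_force: [0.7, 0.5, 0.5]
opening: 1.002
grasp_force: 0.0
time_s: 11.35
ee_pos: [0.506, -0.2253, 0.2593]
tool_rot: [180.0, 0.0, 60.3]
wrist_force: [0.3, 0.3, 0.0]
opening: 0.997
grasp_force: 0.0
w6 [ 0.506  -0.2253  0.2593] [1.7999e+02 2.0000e-02 6.0330e+01] [ -9.6  22.6  37.7 102.9 -15.7  59.8   4.3] 11.35
```

View pics/w6.png

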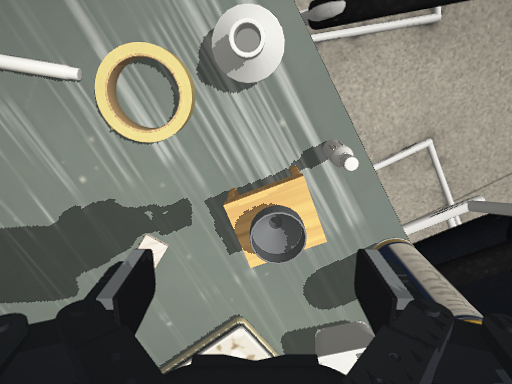

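The funnel's rim is centred near (278,234) on the orange stand, the jar mouth is near (247,40) and the dropper is at (345,158).

```bash
cat > fj.py <<'E'
import sys,pickle
from h import *
def circ(n,g,R,rr):
    im=cv2.imread(f"pics/{n}.png");c=pickle.load(open(f"pics/{n}.pkl","rb"))
    x0,y0=max(int(g[0]-R),0),max(int(g[1]-R),0);p=cv2.GaussianBlur(cv2.cvtColor(im[y0:int(g[1]+R),x0:int(g[0]+R)],6),(3,3),0)
    h=cv2.HoughCircles(p,cv2.HOUGH_GRADIENT_ALT,1,5,param1=150,param2=.6,minRadius=rr[0],maxRadius=rr[1])
    return ([] if h is None else (h.reshape(-1,h.shape[-1])[:5,:3]+[x0,y0,0]).round(1).tolist()),c
if __name__=="__main__":
    n=sys.argv[1];g=np.array(eval(sys.argv[2]))
    for o in circ(n,g,55,eval(sys.argv[3]))[0]: print(n,o,plane(circ(n,g,5,(1,2))[1],o[:2],float(sys.argv[4])).round(4))
E
python3 fj.py w6 '(278,234)' '(20,40)' .099; python3 fj.py w6 '(247,40)' '(8,25)' .09
```

```text
w6 [275.0, 232.0, 26.4] [ 0.4935 -0.2874  0.099 ]
w6 [247.0, 39.0, 16.5] [ 0.5562 -0.1245  0.09  ]
w6 [231.0, 57.0, 19.9] [ 0.5373 -0.1299  0.09  ]
w6 [208.0, 18.0, 13.0] [ 0.5361 -0.0948  0.09  ]
w6 [260.0, 66.0, 15.0] [ 0.5553 -0.1484  0.09  ]
```

```bash
python3 drive.py '[[[1,-2,0.7,1.8,0,0,0],[1,-2,0.7,1.8,0,0,0],[1,-2,0.8,1.8,0,0,0],[1,0,0,0,0,0,0],[1,0,0,0,0,0,0],[1,0,0,0,0,0,0]]]'>/dev/null;python3 snap.py w7; python3 fj.py w7 '(258,190)' '(24,50)' .099; python3 - <<'E'
import cv2
im=cv2.imread("pics/w7.png")[100:300,130:390];cv2.imwrite("pics/w7c.png",cv2.resize(im,None,fx=3,fy=3))
E
```

```text
w7 [ 0.4956 -0.2878  0.2057] [ 1.7998e+02 -4.0000e-02  6.0170e+01] [ -0.9  28.4  36.  103.1 -20.   54.9  13.6] 11.9
w7 [255.0, 192.0, 32.4] [ 0.4945 -0.2905  0.099 ]
```

View pics/w7c.png

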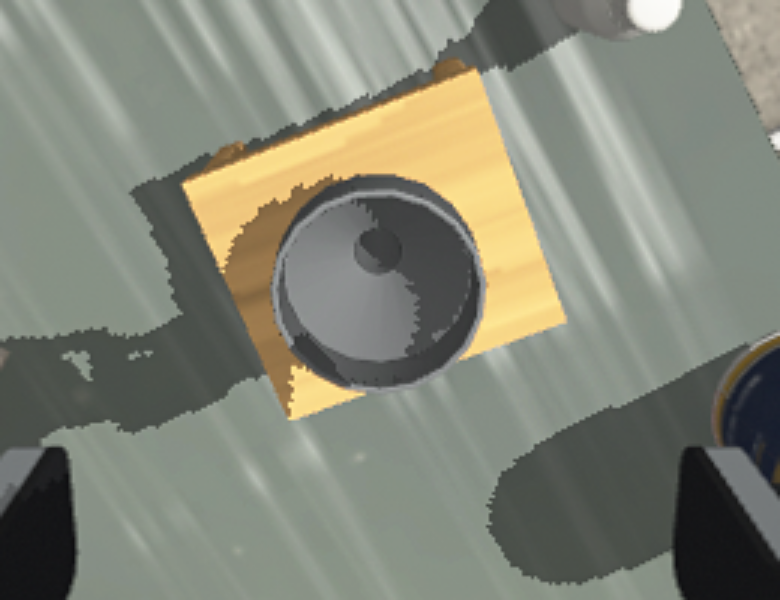

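The enlarged view shows the funnel's rim ellipse spanning crop x 272–487 and y 188–390, so its centre is (256.5,196.3) in the full picture. Fingers have clear space on both sides.

```bash
python3 - <<'E'
from fj import *
a=pickle.load(open("pics/w6.pkl","rb"));b=pickle.load(open("pics/w7.pkl","rb"))
print(plane(b,(256.5,196.3),.099),plane(a,(278,236),.099),tri([(a,(278,236)),(b,(256.5,196.3))]))
P=plane(b,(256.5,196.3),.099);print(delta((P[0],P[1],.065),60))
# rim as a light-grey thin ring: ellipse from edge pixels in w6
im=cv2.imread("pics/w6.png");hsv=cv2.cvtColor(im,cv2.COLOR_BGR2HSV)
m=((hsv[...,1]<60)).astype(np.uint8);print(["".join("#" if v else "." for v in m[y,240:316]) for y in (200,206,210,220,235,250,262,266)])
E
```

```text
[ 0.4937819  -0.29409251  0.099     ] [ 0.49399726 -0.29253969  0.099     ] (array([ 0.49225774, -0.29701156,  0.08874749]), np.float64(7.607951663850085e-05))
(array([-0.007 ,  0.0012,  0.141 ]), array([ 0.06, -0.05,  0.2 ]))
['.........................................................................###', '...............................##############..............................#', '......................###############################.......................', '.............#################################################..............', '..........#########################################################.........', '###..........###############################################################', '########...................#################################################', '##########......############################################################']
```

In the tool's units: 0.035 m is 3.5, 0.025 m is 2.5.

```bash
python3 drive.py '[[[1,-0.65,0.1,3.5,0,0,0],[1,0,0,3.5,0,0,0],[1,0,0,3.5,0,0,0],[1,0,0,2.5,0,0,0],[1,0,0,1.2,0,0,0],[1,0,0,0,0,0,0],[1,0,0,0,0,0,0]]]' 
python3 drive.py '[[[0,0,0,0,0,0,0],[0,0,0,0,0,0,0],[0,0,0,0,0,0,0],[0,0,0,0,0,0,0],[0,0,0,0,0,0,0],[0,0,0,0,0,0,0],[0,0,0,0,0,0,0],[0,0,0,0,0,0,0]]]' 30
```

```text
time_s: 12.53
ee_pos: [0.4936, -0.2943, 0.0644]
tool_rot: [179.9, -0.0, 60.1]
wrist_force: [0.1, -0.2, 0.7]
opening: 1.003
grasp_force: 0.0
time_s: 13.2
ee_pos: [0.4932, -0.2947, 0.0651]
tool_rot: [179.9, -0.0, 60.0]
wrist_force: [-2.8, 1.5, 6.7]
opening: 0.643
grasp_force: 30.3
```

```bash
python3 drive.py '[[[0,0,0,-1,0,0,0],[0,0,0,-2,0,0,0],[0,0,0,-3,0,0,0],[0,0,0,-3,0,0,0],[0,0,0,-3,0,0,0],[0,3,-1,0,0,0,0],[0,3,-1,0,0,0,0],[0,2,-0.5,0,0,0,0],[0,0,0,0,0,0,0],[0,0,0,0,0,0,0],[0,0,0,0,0,0,0]]]';python3 snap.py w8; python3 -c "
from h import *
c=ctrl.get_calibration('wrist');print(proj(c,(.556,-.1245,.09)))"
```

```text
time_s: 14.12
ee_pos: [0.5109, -0.2137, 0.1842]
tool_rot: [179.9, 0.0, 60.0]
wrist_force: [0.7, 0.2, -0.8]
opening: 0.647
grasp_force: 32.0
w8 [ 0.5109 -0.2137  0.1842] [1.7992e+02 2.0000e-02 6.0000e+01] [ -8.8  28.2  35.6 107.  -20.6  51.2   6.6] 14.1167
[245.51862691  44.31100873]
```

View pics/w8.png

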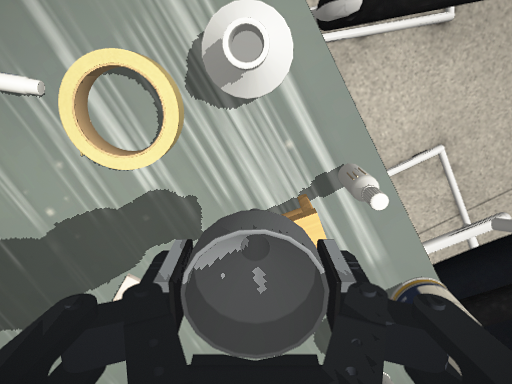

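The funnel is held with its rim centred near (254,293), and the jar mouth is at about (246,43).

```bash
python3 drive.py '[[[0,3,0,0,0,0,0],[0,0,0,0,0,0,0],[0,0,0,0,0,0,0],[0,0,0,0,0,0,0]]]' >/dev/null; python3 snap.py w9; python3 fj.py w8 '(246,43)' '(10,28)' .09;  python3 - <<'E'
from fj import *
c=[pickle.load(open(f"pics/w{i}.pkl","rb")) for i in (6,8,9)]
def ring(n,g):  # dark bore inside bright ring
    im=cv2.imread(f"pics/{n}.png");m=(cv2.cvtColor(im,6)<190).astype(np.uint8)
    k,l,st,ce=cv2.connectedComponentsWithStats(m,connectivity=4)
    i=l[int(g[1]),int(g[0])];cc=max(cv2.findContours((l==i).astype(np.uint8),0,1)[0],key=cv2.contourArea)
    return cv2.fitEllipse(cv2.convexHull(cc)),st[i]
p=[]
for n,cal in zip(("w6","w8","w9"),c):
    g=proj(cal,(.556,-.1245,.09));e,st=ring(n,g);p.append(e[0]);print(n,g,e,st,plane(cal,e[0],.09))
print(tri(list(zip(c,p))))
print("rim in hand",plane(c[1],(254.5,293.5),.218))
s=ctrl.state();print(s["ee_pos"],s["time_s"])
E
```

```text
w9 [ 0.5255 -0.188   0.1835] [1.7999e+02 4.0000e-02 5.9970e+01] [-11.5  28.7  35.3 106.4 -20.7  51.5   3.6] 14.5
w8 [246.0, 44.0, 21.3] [ 0.5565 -0.1239  0.09  ]
w8 [219.0, 53.0, 16.8] [ 0.5387 -0.1198  0.09  ]
w6 [246.77387075  39.17526857] ((246.94386291503906, 36.8753547668457), (27.1873722076416, 29.90970230102539), 179.42559814453125) [234  22  27  30 649] [ 0.55701069 -0.12303935  0.09      ]
w8 [245.71898859  45.2673993 ] ((245.8875732421875, 42.385467529296875), (35.14195251464844, 38.95140075683594), 172.0322723388672) [ 229   23   35   39 1088] [ 0.55695611 -0.12308736  0.09      ]
w9 [246.45276361  93.13923188] ((246.67266845703125, 90.57855224609375), (33.94108200073242, 35.622989654541016), 161.04257202148438) [230  73  34  36 965] [ 0.55695578 -0.12316262  0.09      ]
(array([ 0.55695977, -0.12315592,  0.09079125]), np.float64(3.633511580895836e-05))
rim in hand [ 0.51167869 -0.21227332  0.218     ]
[ 0.52531727 -0.18822487  0.1835088 ] 14.55
```

```bash
python3 -c "
from h import *
print(delta((.5563,-.1245,.15),60))"
```

```text
(array([ 0.0707, -0.0051,  0.0335]), array([ 0.01,  0.05, -0.07]))
```

```bash
python3 drive.py '[[[0,2.4,-0.2,0,0,0,0],[0,2.4,-0.2,0,0,0,0],[0,2.27,-0.11,0,0,0,0],[0,0,0,0,0,0,0],[0,0,0,2,0,0,0],[0,0,0,1.35,0,0,0],[0,0,0,0,0,0,0],[0,0,0,0,0,0,0],[0,0,0,0,0,0,0]]]'; python3 -c "
from h import *
print(delta((.5563,-.1245,.11),60))"
```

```text
time_s: 15.3
ee_pos: [0.557, -0.1241, 0.1507]
tool_rot: [179.9, 0.0, 60.0]
wrist_force: [-0.3, -0.6, -0.5]
opening: 0.647
grasp_force: 32.0
(array([-0.0007, -0.0004,  0.0407]), array([ 0.06,  0.01, -0.04]))
```

In the tool's units: 0.012 m is 1.2, 0.01 m is 1.

```bash
python3 drive.py '[[[0,-0.07,-0.04,1.2,0,0,0],[0,0,0,1.2,0,0,0],[0,0,0,1,0,0,0],[0,0,0,0.7,0,0,0],[0,0,0,0,0,0,0],[0,0,0,0,0,0,0]]]'; python3 drive.py '[[[0,0,0,0.5,0,0,0],[0,0,0,0.4,0,0,0],[0,0,0,0,0,0,0],[0,0,0,0,0,0,0]]]'
```

```text
time_s: 15.8
ee_pos: [0.5558, -0.1233, 0.1083]
tool_rot: [-179.9, 0.0, 60.0]
wrist_force: [-0.1, -0.6, -0.9]
opening: 0.647
grasp_force: 32.0
time_s: 16.13
ee_pos: [0.5561, -0.1232, 0.0998]
tool_rot: [-180.0, 0.0, 60.0]
wrist_force: [-0.6, 0.4, -1.0]
opening: 0.645
grasp_force: 32.0
```

```bash
python3 drive.py '[[[0,0,0,0.2,0,0,0],[0,0,0,0.15,0,0,0],[0,0,0,0,0,0,0]]]'; python3 drive.py '[[[1,0,0,0,0,0,0],[1,0,0,0,0,0,0],[1,0,0,0,0,0,0],[1,0,0,0,0,0,0],[1,0,0,0,0,0,0],[1,0,0,-1.5,0,0,0],[1,0,0,-3,0,0,0],[1,0,0,-4,0,0,0],[1,0,0,-4,0,0,0],[1,-2,0,-3,0,0,0],[1,0,0,0,0,0,0],[1,0,0,0,0,0,0]]]'; python3 snap.py w10; python3 - <<'E'
from h import *
c=ctrl.get_calibration("wrist")
print(proj(c,(.557,-.1231,.13)))
cv2.imwrite("pics/s1.png",ctrl.camera("scene"))
a=cv2.imread("pics/w10.png")[100:384,110:410];b=cv2.resize(cv2.imread("pics/s1.png")[80:260,130:380],None,fx=1.6,fy=1.6)[:284]
cv2.imwrite("pics/v1.png",np.hstack([a,np.pad(b,((0,284-len(b)),(0,0),(0,0)))]))
E
```

```text
time_s: 16.38
ee_pos: [0.5567, -0.1232, 0.0967]
tool_rot: [180.0, -0.0, 60.1]
wrist_force: [0.3, 0.9, 3.1]
opening: 0.645
grasp_force: 32.3
time_s: 17.38
ee_pos: [0.5467, -0.142, 0.2532]
tool_rot: [179.8, -0.1, 59.9]
wrist_force: [0.4, 0.4, -1.1]
opening: 1.0
grasp_force: 0.0
w10 [ 0.5467 -0.142   0.2532] [ 1.798e+02 -1.000e-01  5.992e+01] [-18.7  24.2  38.  101.9 -17.1  59.5  -4.5] 17.3833
[255.45489259 158.13531596]
```

View pics/v1.png

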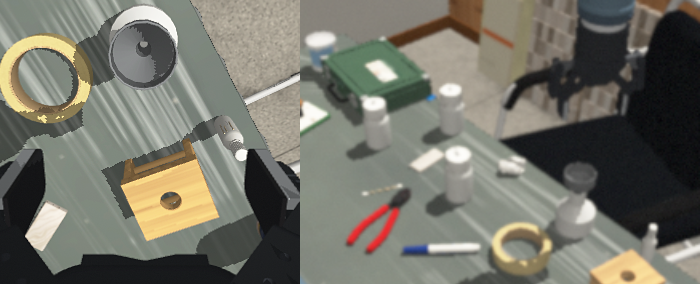

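The funnel's rim sits at about (253,154) in the wrist view, close to the home projection at (255,158). The scene view shows it upright in the jar with all three bottles standing. Now back to bottle A.

```bash
python3 -c "
from h import *
print(delta((.572,.2635,.25),100))"
```

```text
(array([ 0.3626, -0.1784,  0.0007]), array([ -0.09,  -0.04, -39.94]))
```

```bash
python3 drive.py '[[[1,3.63,-1.78,0,0,0,0],[1,3.63,-1.78,0,0,0,0],[1,3.63,-1.78,0,0,0,0],[1,3.63,-1.78,0,0,0,0],[1,3.63,-1.78,0,0,0,0],[1,3.63,-1.78,0,0,0,0],[1,3.63,-1.78,0,0,0,0],[1,3.63,-1.78,0,0,0,0],[1,3.63,-1.78,0,0,0,0],[1,3.63,-1.78,0,0,0,0],[1,0,0,0,0,0,-6.6],[1,0,0,0,0,0,-6.6]]]' >/dev/null
python3 drive.py '[[[1,0,0,0,0,0,-6.7],[1,0,0,0,0,0,-6.7],[1,0,0,0,0,0,-6.7],[1,0,0,0,0,0,-6.7],[1,0,0,0,0,0,0],[1,0,0,0,0,0,0]]]'; python3 snap.py w11; python3 caps.py w11; python3 -c "
from h import *
print(delta((.573,.264,.048),100))"
```

```text
time_s: 18.98
ee_pos: [0.5723, 0.263, 0.2496]
tool_rot: [-179.8, 0.0, 99.9]
wrist_force: [-0.0, 0.0, -0.1]
opening: 1.0
grasp_force: 0.0
w11 [0.5723 0.263  0.2496] [-1.7984e+02  2.0000e-02  9.9880e+01] [-44.9  29.1  23.   91.3 -12.4  62.4  -8.8] 18.9833
w11 (256.8, 173.7, 50.5, 58.1) [0.5743 0.2648 0.104 ]
(array([0.001 , 0.0011, 0.202 ]), array([-0.13,  0.02, -0.14]))
```

In the tool's units: 0.04 m is 4, 0.035 m is 3.5.

```bash
python3 drive.py '[[[1,0.1,0.1,4,0,0,0],[1,0,0,4,0,0,0],[1,0,0,4,0,0,0],[1,0,0,3.5,0,0,0],[1,0,0,3,0,0,0],[1,0,0,1.7,0,0,0],[1,0,0,0,0,0,0]]]' 
python3 drive.py '[[[0,0,0,0,0,0,0],[0,0,0,0,0,0,0],[0,0,0,0,0,0,0],[0,0,0,0,0,0,0],[0,0,0,0,0,0,0],[0,0,0,0,0,0,0],[0,0,0,0,0,0,0],[0,0,0,0,0,0,0]]]' 60
python3 drive.py '[[[0,0,0,-1,0,0,0],[0,0,0,-2,0,0,0],[0,0,0,-3,0,0,0],[0,0,0,-3,0,0,0],[0,0,0,-3,0,0,0],[0,0,0,-3,0,0,0],[0,0,0,-2,0,0,0],[0,0,0,-1,0,0,0],[0,0,0,0,0,0,0],[0,0,0,0,0,0,0],[0,0,0,0,0,0,0],[0,0,0,0,0,0,0]]]'; python3 -c "
from h import *
print(delta((.557,-.1231,.23),60))"
```

```text
time_s: 19.62
ee_pos: [0.5704, 0.2627, 0.0445]
tool_rot: [-179.5, 0.2, 99.9]
wrist_force: [-0.8, -0.9, -0.3]
opening: 0.998
grasp_force: 0.0
time_s: 20.28
ee_pos: [0.5746, 0.2644, 0.0513]
tool_rot: [179.9, -0.1, 100.0]
wrist_force: [-4.1, -0.4, 6.5]
opening: 0.612
grasp_force: 62.5
time_s: 21.28
ee_pos: [0.5729, 0.2635, 0.2274]
tool_rot: [-179.8, 0.1, 100.0]
wrist_force: [-0.1, 0.8, -4.2]
opening: 0.614
grasp_force: 64.0
(array([-0.3779, -0.083 , -0.0019]), array([-0.16,  0.13, 40.04]))
```

In the tool's units: -0.037 m is -3.7, -0.035 m is -3.5.

```bash
python3 drive.py '[[[0,-1.5,-0.3,0,0,0,0],[0,-3.3,-0.8,0,0,0,0],[0,-3.5,-0.8,0,0,0,0],[0,-3.7,-0.8,0,0,0,0],[0,-3.7,-0.8,0,0,0,0],[0,-3.7,-0.8,0,0,0,0],[0,-3.7,-0.8,0,0,0,0],[0,-3.7,-0.8,0,0,0,0],[0,-3.7,-0.8,0,0,0,0],[0,-3.5,-0.8,0,0,0,0],[0,-2.5,-0.5,0,0,0,0],[0,-1.3,-0.3,0,0,0,0]]]'
python3 drive.py '[[[0,0,0,0,0,0,0],[0,0,0,0,0,0,0],[0,0,0,0,0,0,0],[0,0,0,0,0,0,0],[0,0,0,0,0,0,0]]]'
python3 - <<'E'
from h import *
print(delta((.557,-.1231,.225),100))
for n in("scene","top"): cv2.imwrite(f"pics/{n}2.png",ctrl.camera(n))
s=cv2.imread("pics/scene2.png")[70:270,130:390];t=cv2.imread("pics/top2.png")[110:260,80:400]
cv2.imwrite("pics/v2.png",np.hstack([cv2.resize(s,(390,300)),cv2.resize(t,(410,300))]))
E
```

```text
time_s: 22.28
ee_pos: [0.5565, -0.1285, 0.2288]
tool_rot: [-179.9, 0.1, 99.7]
wrist_force: [0.5, -0.3, -4.4]
opening: 0.616
grasp_force: 64.1
time_s: 22.7
ee_pos: [0.5583, -0.1213, 0.2291]
tool_rot: [-180.0, -0.0, 100.2]
wrist_force: [0.4, 0.4, -5.1]
opening: 0.614
grasp_force: 64.1
(array([-0.0015, -0.0016,  0.0041]), array([-0.02, -0.03,  0.17]))
```

View pics/v2.png

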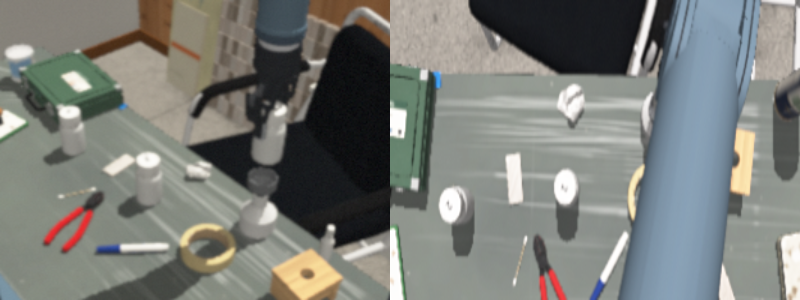

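The bottle hangs upright with a clear gap above the funnel, which is seated in the jar (about (263,180) in the left half). The other two bottles stand. I'll let it settle and hand in.

```bash
python3 drive.py '[[[0,-0.15,-0.15,0,0,0,0],[0,0,0,0,0,0,0],[0,0,0,0,0,0,0],[0,0,0,0,0,0,0],[0,0,0,0,0,0,0],[0,0,0,0,0,0,0],[0,0,0,0,0,0,0],[0,0,0,0,0,0,0]]]'; python3 -c "
from workcell import ctrl
print(ctrl.hand_in())"
```

```text
time_s: 23.47
ee_pos: [0.557, -0.1245, 0.2294]
tool_rot: [180.0, 0.0, 100.0]
wrist_force: [-0.9, 0.4, -4.4]
opening: 0.617
grasp_force: 64.1
the job is handed in; nothing more can be done
None
```

The job is handed in at 23.5 s, with no verdict returned: the funnel looks home in the jar, and I'm holding the fullest bottle (about 4 N, against 1.6 N for the other one I hefted) upright about 48 mm above the rim; I didn't heft the third, since only one can be that heavy, and both others stand on the table.

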